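Start a batch on the popcorn popper

TASK

Start a batch on the black popper, using light touches of the fingertips only: push the toggle switch over to its other side (away from the robot's side of the popper) to turn the popper on, then press the amber key in until it stays down, then tap the green key to start and let it spring back up. Keep to that order, do not press the blue key, and do not push hard, and leave the bowl, jar, scoop and coaster where they stand.

Things in the scene. Friction and masses are not known exactly. Their poses are not given: they have to be found in the camera images.
- popper: black popcorn popper, fixed on the white shelf (top 45 mm above the work surface). Origin at its underside below the middle of its control deck; z up, x away from its robot side, y to the left seen from there. Deck flat, 200 mm along x, y from -120 to +100 mm, top 65 mm above the origin. The three keys, in any order, stand in a row along x at y about -30 mm, x about -60, 0 and +60 mm
- tower_top (a point): top centre of the popper's tower, 156 mm across, 250 mm high, at x 0, y -205 mm of the popper; a chute reaches 120 mm from its axis towards the popper's +x
- toggle_tip (a point): centre of the red 16 mm ball at the end of the toggle switch, a steel lever 10 mm thick and 55 mm long from its pivot to this point. It moves with the lever
- toggle_pivot (a point): pivot of the toggle switch, 3 mm above the popper's deck; x and y axes as the popper's
- toggle (a joint): angle of the toggle switch in rad: 0 = off, leaning 0.5 rad from upright towards the popper's -x; 1.0 = fully on, leaning 0.5 rad towards +x. About 1 to 3 N at the tip moves it against friction; it stays where it is left. Counts as on above 0.75
- amber_top (a point): middle of the top face of the amber key, a round amber cap 36 mm across standing in a grey collar 48 mm across. Key up: this point is 24 mm above the deck of the popper and the cap stands 16 mm proud of its collar. z up.
- green_top (a point): middle of the top face of the green key, a round green cap 36 mm across standing in a grey collar 48 mm across. Key up: this point is 24 mm above the deck of the popper and the cap stands 16 mm proud of its collar. z up.
- blue_top (a point): middle of the top face of the blue key, a round blue cap 36 mm across standing in a grey collar 48 mm across. Key up: this point is 24 mm above the deck of the popper and the cap stands 16 mm proud of its collar. z up. Not to be pressed.
- amber_key (a joint): travel of the amber key in m: 0 = up, 0.010 = fully down. About 2.5 N of friction and no spring: it stays where it is pushed. Counts as in beyond 0.006
- green_key (a joint): travel of the green key in m: 0 = up, 0.010 = fully down. Spring key: 1 N at the top, 3.5 N fully down, comes back up when let go. Counts as pressed beyond 0.006
- blue_key (a joint): travel of the blue key in m, a spring key like the green one; must stay up
- amber_base: grey collar of the amber key, 48 mm across, 8 mm high, fixed on the popper's deck; origin at the centre of its underside, at deck height, straight below the middle of the key
- green_base: grey collar of the green key, 48 mm across, 8 mm high, fixed on the popper's deck; origin at the centre of its underside, at deck height, straight below the middle of the key
- blue_base: grey collar of the blue key, 48 mm across, 8 mm high, fixed on the popper's deck; origin at the centre of its underside, at deck height, straight below the middle of the key
- bowl: cream ceramic bowl with dark speckles, 132 mm across, 60 mm high, loose; origin at the centre of its underside. Stands beyond the tower, under its chute
- jar: clear jar with a twist cap, 76 mm across, 120 mm high, loose; origin at the centre of its underside. Stands left of the control deck
- scoop: stainless scoop, loose, its pan 55 by 75 mm and 30 mm high along its +y, its handle reaching 97 mm along its -y; origin on the shelf under the joint of pan and handle
- coaster: round bamboo coaster, 92 mm across, 10 mm thick, loose; origin at the centre of its underside
Mind the look-alikes: they are no part of the job. There is more than one size of the scoop; the job needs the larger. Leave any turquoise look-alike of the bowl alone.

How it is judged:
On the way, in this order (a step that is already met when the one before it is completed fails the run):
1. the toggle switch is on (value of joint toggle above 0.75 rad), for 0.05 s.
2. the amber key is in (value of joint amber_key above 0.006 m and value of joint toggle above 0.75 rad), for 0.05 s.
3. the green key is tapped (all of step 2 and value of joint green_key above 0.006 m), for 0.05 s.
At the end, for the whole second after the job is handed in: The toggle switch is on (above 0.75 rad), the amber key is in (beyond 6 mm of its 10), the green and blue keys are up (within 2 mm), and the bowl, jar, scoop and coaster are at rest within 20 mm of where they started (all of step 2 and value of joint each of green_key, blue_key below 0.002 m and distance of each of bowl, jar, scoop, coaster from where it was at the start of the episode below 0.02 m and linear speed of each of bowl, jar, scoop, coaster below 0.02 m/s); the robot touches nothing.
It fails at once if the amber key is pressed before the toggle switch is on (value of joint amber_key above 0.004 m and value of joint toggle below 0.6 rad).
It fails at once if the green key is pressed before the toggle switch is on and the amber key is in (value of joint green_key above 0.004 m and (value of joint toggle below 0.6 rad or value of joint amber_key below 0.004 m)).
It fails at once if the blue key is pressed (value of joint blue_key above 0.004 m).
It fails at once if the popper or one of its keys is pushed harder than 20 N (contact force between any of the arm, the fingers and popper above 20 N or contact force between any of the arm, the fingers and amber_base above 20 N or contact force between any of the arm, the fingers and green_base above 20 N or contact force between any of the arm, the fingers and blue_base above 20 N).
It fails at once if the bowl, jar, scoop or coaster is lifted, carried or pushed more than 20 mm, or the bowl or jar is tipped (distance of any of bowl, jar, scoop, coaster from where it was at the start of the episode above 0.02 m or angle between any of bowl, jar's own z axis and vertical above 0.3 rad).
It also fails if it takes over 48 s, if anything falls off the work surface, if the arm or the gripper's body presses on something with over 40 N, if the wrist force passes 120 N, or if a joint passes its speed limit or range.

ROBOT

A 7-joint arm with a two-finger parallel gripper is mounted at the origin on the work surface. World frame = base frame: x ahead of the robot, y to its left, z up, the work surface at z = 0. Lengths are in m, angles in rad, forces in N, time in s.
With the tool pointing down it reaches from about 0.425 to 0.8 m from the base axis. Payload 8.3 kg.
Tool frame: the origin (TCP) lies between the finger pads; the fingertips stand ahead of it and the grasp point (between the pads) lies 8 mm behind it (tip_extent is the y of the fingertips in the tool frame, in m); y points along the fingers, x is the direction in which the jaws open and shut, and the axes are right-handed (so a half turn about y gives the same grasp; the last joint's range is limited). The gripper opens to 85 mm and grips with 20 to 120 N. Pads are 22 mm wide; open, the fingers measure 114 mm over their backs; the gripper's body (76 mm by 85 mm) begins 54 mm behind the grasp point. The pads swing forward as they close: fully open they stand 13 mm farther back than shut.
Start: joints at [1.262, 0.383, 0.016, 1.37, -0.006, 1.388, -0.046], TCP at [0.152, -0.606, 0.242] pointing down, gripper open.
Joint ranges: [-2.95, 2.95], [-0.25, 2.06], [-1.52, 1.56], [0.18, 2.33], [-1.44, 4.58], [0.02, 2.06], [-3.01, 3.01]. Speed limits (rad/s): [2.39, 2.39, 3.01, 3.01, 3.14, 3.14, 3.14].

INTERFACE

Orientations are given as a 3x3 rotation matrix whose columns are the frame's x, y, z axes.
In Python, from bench import get_obs, snapshot, close_job, tip_extent gives the robot as it stands.
- The arm moves only by the shell command python3 -m pendant 'ROWS' [OPENING]. ROWS is a JSON object of lists of equal length, an entry for each row: "linear": the shift along the tool's x, y, z normalised to -1 to 1, where 1 is 50 mm, a list of three; "spin": the turn about the tool's y normalised to -1 to 1, where 1 is 8 degrees. In form: {"linear": [[x, y, z], ...], "spin": [spin, ...]}. A call has 1 to 12 rows; each row shifts and turns the commanded pose from where the row before left it, along the tool's axes as they then stand; what a row does not reach is not made up. A row lasts 1/10 s, in which the tool goes at most 50 mm and 8.59 degrees, less where a joint would pass 70% of its speed; a pose out of reach is approached as far as the arm can. A call with a number of a shift or a turn outside -1 to 1 is refused whole. A call with a gripper value outside its range is refused whole. OPENING is the opening, from -1 (shut) to 1 (fully open), set as the call begins (- or left out, the last holds). The fingers move at their own pace and stop on an object; the grip force is fixed at half the most. Time passes only in rows, so rows that do not move let the fingers close. It gives the time, the measured TCP pose, the force and the opening at its end, in the units of the state.
- get_obs(): the state, without advancing time (a new reading comes with each control period).
- snapshot(name): name is "scene" or "top" or "wrist"; returns a dict with "img" (420x560x3 uint8, red, green, blue), "camera_matrix" (3x3 intrinsics, pixels), "xyz" and "orientation" of the camera in the world. Camera axes: x right, y down, z forward; pixel columns grow to the right and rows downward; lengths in m; the calibration is good to about 2 mm. The wrist camera is an equidistant fisheye: a pixel r from the principal point sees the ray r / f radians off the axis. A picture is of the moment at which its call begins. There is no depth.
- close_job(): hands the job in, once; it reports no verdict.
The state is a dict: "time_s": time; "qpos": joint angles; "joint_vel": joint speeds; "effort": joint torques, N m; "tcp_pos": TCP position; "tool_rot": TCP orientation; "force": force on the tool from outside, world axes, zero at the start; "ft_torque": the same for the moment, N m; "opening": finger opening in m.
Only numpy, scipy, OpenCV 4.12 (cv2) and the standard library are available. Lean on these libraries where they do the work, as an engineer would, in place of code of your own. Each camera call takes 0.05 s, during which the arm holds its last target.

## Working session

There is one attempt and no reset: what is moved stays moved. The work goes in short steps, Python scripts to look and compute and a shell command to move; the robot and the scene stay as the last step left them, time stands still between calls to the robot, and variables do not carry over. Pictures are saved under pics/ and viewed, and the job is handed in when it is done.

```bash
ls; mkdir -p pics; python3 - <<'E'
from bench import *
import cv2,json
import numpy as np
import bench
for n in ["scene","top","wrist"]:
    s=snapshot(n); cv2.imwrite(f"pics/{n}0.png",s["img"][:,:,::-1]); print(n,s["camera_matrix"],s["xyz"],s["orientation"])
    np.savez(f"pics/{n}0.npz",**s)
print(get_obs()); print(tip_extent if not callable(tip_extent) else tip_extent())
E
```

```text
pics
scene [[495.27757923   0.         283.0258272 ]
 [  0.         495.27757923 204.16788998]
 [  0.           0.           1.        ]] [1.36151085 0.84555492 1.26026021] [[-0.7606991   0.45941874 -0.45855349]
 [ 0.64909758  0.5350938  -0.54069118]
 [-0.00303453 -0.70894926 -0.70525296]]
top [[429.16503811   0.         276.64772658]
 [  0.         429.16503811 209.06319242]
 [  0.           0.           1.        ]] [ 0.53391497 -0.0096252   1.53342833] [[ 0.0232986  -0.99563925  0.09033087]
 [-0.99970914 -0.02263975  0.00831165]
 [-0.00623033 -0.09049825 -0.99587713]]
wrist [[325.1922621    0.         278.65771933]
 [  0.         325.1922621  208.49351063]
 [  0.           0.           1.        ]] [ 0.23089812 -0.58640952  0.37287609] [[ 2.44466106e-01 -9.19346617e-01 -3.08282533e-01]
 [-9.69657656e-01 -2.31976439e-01 -7.71424744e-02]
 [-5.93611326e-04  3.17787239e-01 -9.48161863e-01]]
{'time_s': 0.15, 'qpos': array([ 1.26211445,  0.38404544,  0.01640382,  1.3709085 , -0.00631669,
        1.38819753, -0.04647989]), 'joint_vel': array([-2.83165236e-04, -2.77096286e-03,  7.61279292e-05, -3.79125535e-03,
        7.95159410e-04,  3.62019223e-04, -1.98470778e-03]), 'effort': array([ 2.62235284e-03, -6.28162193e+01,  8.46042652e-01, -3.72166336e+01,
        1.67394831e-02,  1.08670388e-02, -5.52400161e-05]), 'tcp_pos': array([ 0.15201077, -0.60584902,  0.24151045]), 'tool_rot': array([[ 2.43367502e-01, -3.73356609e-04,  9.69934080e-01],
       [-9.69932977e-01,  1.46303201e-03,  2.43367788e-01],
       [-1.50990758e-03, -9.99998860e-01, -6.07644231e-06]]), 'force': array([ 0.05426654, -0.78752162, -0.32911655]), 'ft_torque': array([-0.00536473, -0.00491104, -0.02322665]), 'opening': 0.08564692107463479}
0.011
```

View pics/scene0.png

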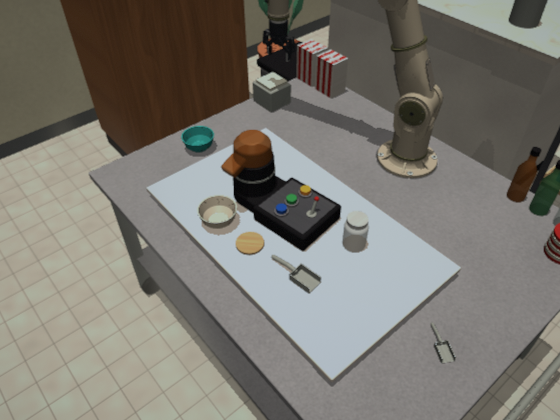

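View pics/top0.png

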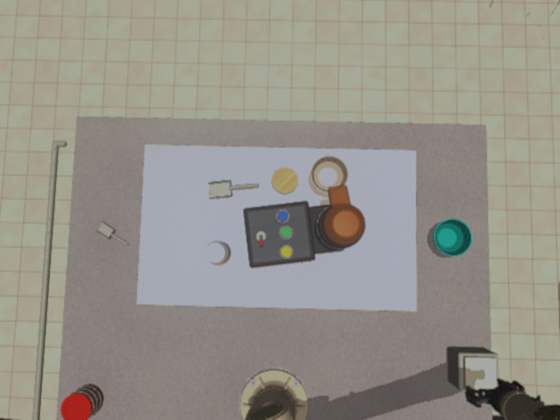

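View pics/wrist0.png

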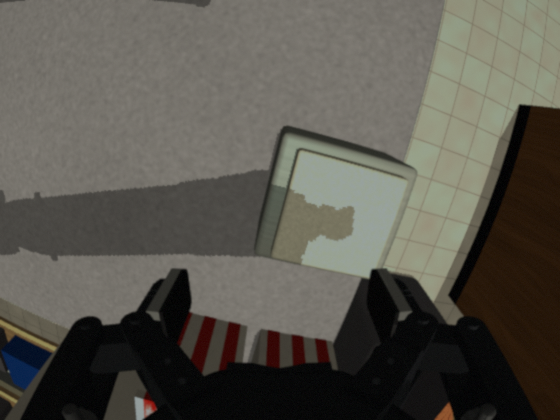

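The top view shows amber at about (287,252), green (286,232), blue (282,216) and the red toggle ball at (262,241). The scene view has them at (305,190), (292,199), (281,209) and (317,199). Next I'll segment them and triangulate.

```bash
cat > h.py <<'E'
import numpy as np,cv2
def load(p): return dict(np.load(p))
def ray(s,uv):
    K=s["camera_matrix"]; d=np.array([(uv[0]-K[0,2])/K[0,0],(uv[1]-K[1,2])/K[1,1],1.]); d=s["orientation"]@d
    return s["xyz"],d/np.linalg.norm(d)
def plane(s,uv,z):
    o,d=ray(s,uv); return o+d*(z-o[2])/d[2]
def tri(a,ua,b,ub):
    (o1,d1),(o2,d2)=ray(a,ua),ray(b,ub)
    A=np.stack([d1,-d2],1); t=np.linalg.lstsq(A,o2-o1,rcond=None)[0]
    p,q=o1+d1*t[0],o2+d2*t[1]; return (p+q)/2,np.linalg.norm(p-q)
def blob(s,near,lo,hi,R=9):
    hsv=cv2.cvtColor(s["img"],cv2.COLOR_RGB2HSV); m=cv2.inRange(hsv,np.array(lo),np.array(hi))
    k=np.zeros_like(m); cv2.circle(k,tuple(near),R,255,-1); m&=k
    n,l,st,c=cv2.connectedComponentsWithStats(m)
    if n<2: return None
    i=1+np.argmax(st[1:,4]); return c[i],st[i]
def proj(s,p):
    q=s["orientation"].T@(np.asarray(p)-s["xyz"]); K=s["camera_matrix"]; return (K@(q/q[2]))[:2]
COL={"amber":((18,120,100),(32,255,255)),"green":((45,80,60),(85,255,255)),"blue":((100,110,60),(130,255,255)),"red":((0,130,60),(9,255,255))}
E
python3 - <<'E'
from h import *
t=load("pics/top0.npz");s=load("pics/scene0.npz")
N={"amber":((287,252),(305,190)),"green":((286,232),(292,199)),"blue":((282,216),(281,209)),"red":((262,241),(317,199))}
for k,(a,b) in N.items():
    A=blob(t,a,*COL[k]);B=blob(s,b,*COL[k]); print(k,A,B)
    if A is None or B is None: continue
    print("  tri",tri(t,A[0],s,B[0])); 
    if k!="red": print("  top@.134",plane(t,A[0],.134),"scene",plane(s,B[0],.134))
for n,f,c in (("top",t,(275,235)),("scene",s,(297,210))):
    x,y=c; im=f["img"][y-45:y+45,x-60:x+60,::-1]; cv2.imwrite(f"pics/{n}_crop.png",cv2.resize(im,(780,585),interpolation=cv2.INTER_CUBIC))
E
```

```text
amber (array([286. , 251.5]), array([281, 247,  11,  10,  82], dtype=int32)) (array([304.85074627, 188.6119403 ]), array([300, 185,  11,   8,  67], dtype=int32))
  tri (array([ 0.52281219, -0.03114557,  0.12849382]), np.float64(0.0012817337168588004))
  top@.134 [ 0.52331447 -0.03150512  0.134     ] scene [ 0.52643677 -0.02643422  0.134     ]
green (array([285.51807229, 232.06024096]), array([281, 227,  10,  11,  83], dtype=int32)) (array([290.94805195, 197.55844156]), array([286, 194,  11,   9,  77], dtype=int32))
  tri (array([ 0.58631742, -0.02850005,  0.12883038]), np.float64(0.00046781653098006576))
  top@.134 [ 0.58629352 -0.02859132  0.134     ] scene [ 0.58969668 -0.02433938  0.134     ]
blue (array([282.24050633, 215.48101266]), array([278, 211,  10,  10,  79], dtype=int32)) (array([280.90217391, 207.77173913]), array([276, 203,  11,  11,  92], dtype=int32))
  tri (array([ 0.64036568, -0.01634799,  0.12607566]), np.float64(0.0011973567577016715))
  top@.134 [ 0.64020111 -0.01671823  0.134     ] scene [ 0.64499477 -0.0098922   0.134     ]
red (array([260.5, 242.3]), array([259, 241,   4,   4,  10], dtype=int32)) (array([316.17647059, 198.17647059]), array([314, 196,   5,   5,  17], dtype=int32))
  tri (array([0.55032956, 0.05125947, 0.16200142]), np.float64(0.0013257917207515346))
```

View pics/top_crop.png

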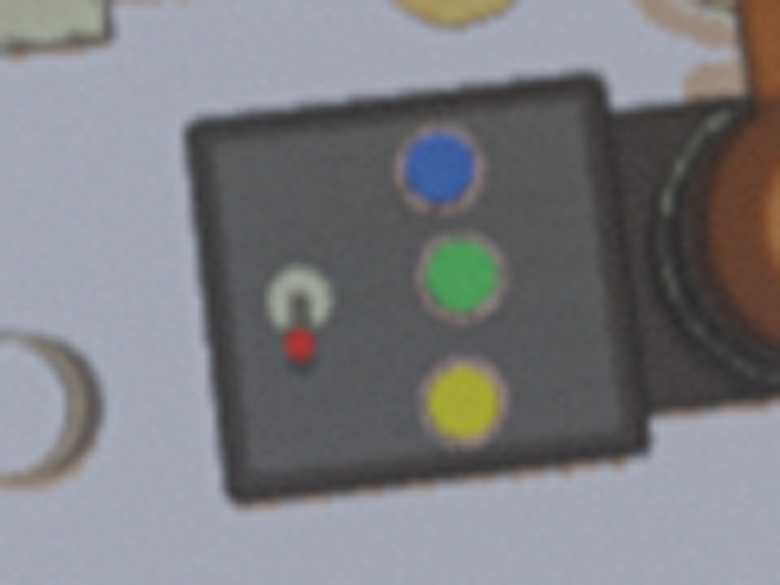

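View pics/scene_crop.png

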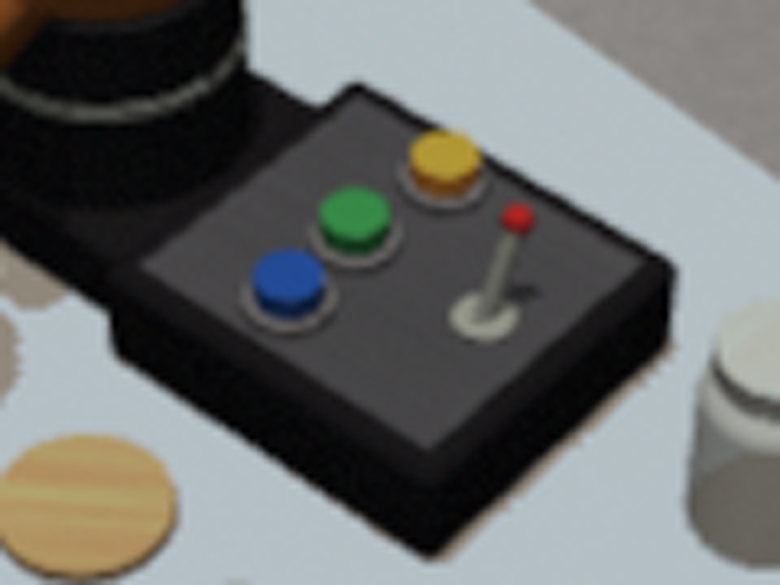

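The crops confirm my picks:

| Thing wanted | Pixel (top view) | Not to be confused with |
|---|---|---|
| Red toggle ball | (260,242), leaning towards the robot | red-lidded object at (77,407) |
| Amber key | (286,251) | coaster (285,180) |
| Green key | (285,232) | turquoise bowl (452,237) |
| Blue key (do not press) | (282,215) | none |

I'll lift clear, shut the fingers and swing over the tower.

```bash
python3 -m pendant '{"linear":[[0,-1,0],[0,-1,0],[0,-1,0],[0,0,0]],"spin":[0,0,0,0]}' -1
python3 -m pendant '{"linear":[[-0.1,0,1],[-0.1,0,1],[-0.1,0,1],[-0.1,0,1],[-0.1,0,1],[-0.1,0,1]],"spin":[-0.6,-0.6,-0.6,-0.6,-0.6,-0.6]}'
```

```text
time_s: 0.55
tcp_pos: [0.1525, -0.6076, 0.4007]
tool_rot: [[0.243, 0.004, 0.97], [-0.97, -0.012, 0.243], [0.013, -1.0, 0.001]]
force: [-0.5, -0.1, -0.1]
opening: 0.0279
time_s: 1.15
tcp_pos: [0.406, -0.4483, 0.3916]
tool_rot: [[0.683, -0.001, 0.73], [-0.73, 0.001, 0.683], [-0.001, -1.0, 0.0]]
force: [0.9, -0.2, 0.7]
opening: -0.0001
```

```bash
python3 -m pendant '{"linear":[[-0.2,0,0.97],[-0.2,0,0.97],[-0.2,0,0.97],[-0.2,0,0.97],[-0.2,0,0.97],[-0.2,0,0.97],[-0.2,0,0.97],[-0.2,0,0.97],[-0.2,0,0.97],[-0.2,0,0.97],[0,0,0]],"spin":[-0.68,-0.68,-0.68,-0.68,-0.68,-0.68,-0.68,-0.68,-0.68,-0.68,0]}'
cat > to.py <<'E'
import sys; from bench import *; import numpy as np
o=get_obs(); tgt=np.array([float(v) for v in sys.argv[1:4]]); d=o["tool_rot"].T@(tgt-o["tcp_pos"])
x=o["tool_rot"][:,0]; print("tool shift units",np.round(d/.05,3),"yaw",np.arctan2(x[1],x[0]),"yaw err->spin units",-np.degrees(.126-np.arctan2(x[1],x[0]))/8, "tip",tip_extent if not callable(tip_extent) else tip_extent(),"t",o["time_s"])
E
python3 to.py .495 .045 .30
```

```text
time_s: 2.25
tcp_pos: [0.4936, 0.0269, 0.3932]
tool_rot: [[0.99, 0.001, -0.142], [0.142, 0.002, 0.99], [0.002, -1.0, 0.002]]
force: [-0.4, -1.2, -0.1]
opening: 0.0001
tool shift units [0.076 1.865 0.35 ] yaw 0.1426898036841669 yaw err->spin units 0.11953191400058191 tip 0.011 t 2.25
```

```bash
python3 - <<'E'
from bench import *; import cv2,numpy as np
for n in ["wrist"]:
    s=snapshot(n); cv2.imwrite(f"pics/{n}1.png",s["img"][:,:,::-1]); np.savez(f"pics/{n}1.npz",**s); print(s["xyz"])
E
```

```text
[0.48142177 0.10726568 0.52486919]
```

View pics/wrist1.png

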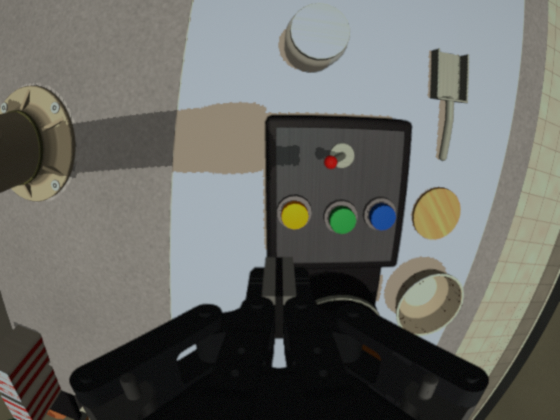

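Wrist view: amber is at about (295,215), green (342,219), blue (382,216) and the ball (331,161). The fingertips show at about (279,262). Casting fisheye rays to compare with the first estimate.

```bash
cat >> h.py <<'E'
def fray(s,uv):
    K=s["camera_matrix"]; v=np.array([uv[0]-K[0,2],uv[1]-K[1,2]])/K[0,0]; r=np.linalg.norm(v)
    d=np.array([*(v/r*np.sin(r)),np.cos(r)]); return s["xyz"],s["orientation"]@d
def fplane(s,uv,z):
    o,d=fray(s,uv); return o+d*(z-o[2])/d[2]
E
python3 - <<'E'
from h import *
w=load("pics/wrist1.npz")
for k,c,z in (("amber",(295,215),.134),("green",(342,219),.134),("blue",(382,216),.134),("red",(331,161),.161)):
    b=blob(w,c,*COL[k],R=18); print(k,b[0],b[1][2:],fplane(w,b[0],z))
E
python3 to.py .50 .047 .17
```

```text
amber [294.47431507 215.87671233] [ 28  27 584] [ 0.52214572 -0.02896322  0.134     ]
green [342.48916968 220.64981949] [ 28  26 554] [ 0.58531583 -0.02664605  0.134     ]
blue [382.77075099 217.28656126] [ 26  26 506] [ 0.6391025  -0.01445154  0.134     ]
red [330.2244898  161.65986395] [ 14  14 147] [0.54960585 0.05118591 0.161     ]
tool shift units [0.17  4.458 0.467] yaw 0.13515382569690385 yaw err->spin units 0.06555944735387373 tip 0.011 t 2.3
```

Both estimates agree within 2 mm. Going down on the robot side of the lever.

```bash
python3 -m pendant '{"linear":[[0.1,0.8,0.2],[0.07,0.8,0.22],[0,0.8,0],[0,0.8,0],[0,0.6,0],[0,0.3,0],[0,0,0],[0,0,0]],"spin":[0,0,0,0,0,0,0,0]}'
python3 to.py .50 .045 .161
```

```text
time_s: 3.1
tcp_pos: [0.5014, 0.0396, 0.1876]
tool_rot: [[0.992, -0.0, -0.125], [0.125, 0.0, 0.992], [-0.0, -1.0, 0.0]]
force: [-0.4, 0.5, 0.8]
opening: 0.0001
tool shift units [-0.015  0.532  0.111] yaw 0.12551366806717598 yaw err->spin units -0.0034830958991570195 tip 0.011 t 3.1
```

```bash
python3 -m pendant '{"linear":[[0,0.3,0.1],[0,0.23,0.02],[0.1,0,0],[0.1,0,0],[0.1,0,0],[0.1,0,0],[0.1,0,0],[0.1,0,0],[0.1,0,0],[0.1,0,0],[0,0,0]],"spin":[0,0,0,0,0,0,0,0,0,0,0]}'
python3 - <<'E'
from bench import *; import cv2,numpy as np
for n in ["wrist","scene"]:
    s=snapshot(n); np.savez(f"pics/{n}2.npz",**s); im=s["img"][:,:,::-1]
    if n=="scene": im=im[140:280,220:400]
    cv2.imwrite(f"pics/{n}2.png",cv2.resize(im,None,fx=1 if n=="wrist" else 4,fy=1 if n=="wrist" else 4))
print(get_obs()["force"])
E
```

```text
time_s: 4.2
tcp_pos: [0.5407, 0.0516, 0.1608]
tool_rot: [[0.992, 0.0, -0.127], [0.127, 0.0, 0.992], [0.0, -1.0, 0.0]]
force: [0.0, 0.0, 0.2]
opening: -0.0001
[1.34368014 0.27446001 0.0885012 ]
```

View pics/wrist2.png

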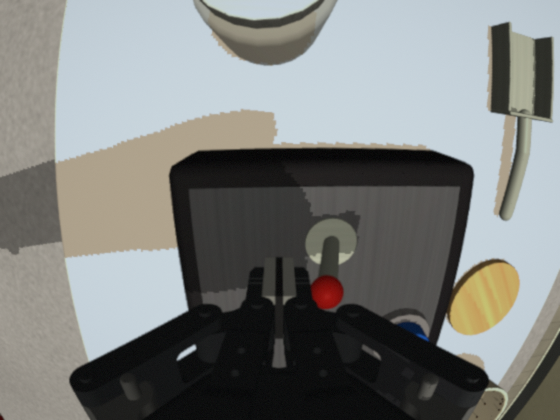

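View pics/scene2.png

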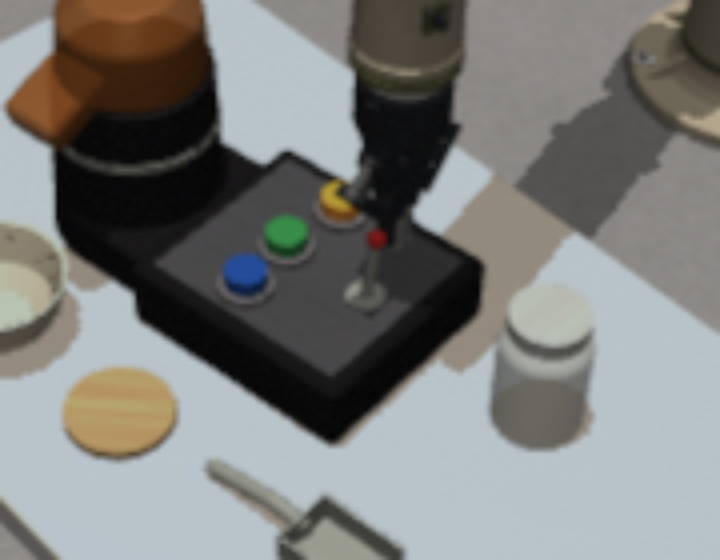

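The lever is being pushed and is nearly upright: the ball sits against the finger at wrist (326,292). Pushing on.

```bash
python3 -m pendant '{"linear":[[0.1,0,0],[0.1,0,0],[0.1,0,0],[0.1,0,0],[0.1,0,0],[0,0,0]],"spin":[0,0,0,0,0,0]}'
python3 - <<'E'
from bench import *; from h import *
for n in ["wrist","scene"]:
    s=snapshot(n); np.savez(f"pics/{n}3.npz",**s); im=s["img"][:,:,::-1]
    if n=="scene":
        b=blob(s,(311,202),*COL["red"],R=12); print(b[0],plane(s,b[0],.165)); im=im[140:280,220:400]
    else:
        hs=cv2.cvtColor(s["img"],cv2.COLOR_RGB2HSV); m=cv2.inRange(hs,np.array(COL["red"][0]),np.array(COL["red"][1])); c=cv2.connectedComponentsWithStats(m); print(c[2],c[3])
    cv2.imwrite(f"pics/{n}3.png",cv2.resize(im,None,fx=1 if n=="wrist" else 4,fy=1 if n=="wrist" else 4))
print(get_obs()["force"])
E
```

```text
time_s: 4.9
tcp_pos: [0.5655, 0.0548, 0.1606]
tool_rot: [[0.992, 0.0, -0.127], [0.127, 0.001, 0.992], [0.0, -1.0, 0.001]]
force: [0.4, -0.5, -0.2]
opening: -0.0002
[[     0      0    560    420 234341]
 [   311    274     32     33    859]] [[279.32817561 209.204962  ]
 [326.37485448 289.98835856]]
[308.82352941 203.82352941] [0.58697755 0.0574144  0.165     ]
[-0.07468735 -0.2859391   0.17805944]
```

View pics/wrist3.png

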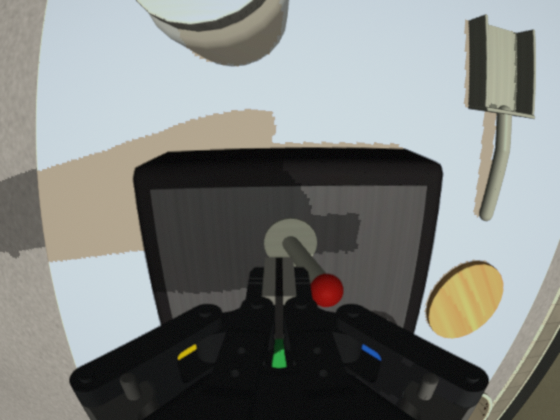

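View pics/scene3.png

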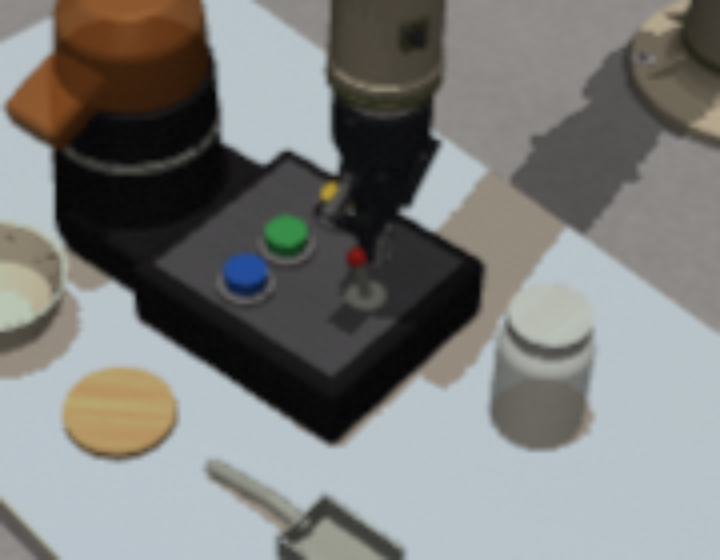

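The ball is at x≈0.588, lean about 0.2–0.25 rad, so it needs about 10 mm more. Continuing in small steps.

```bash
python3 -m pendant '{"linear":[[0.06,0,0],[0.06,0,0],[0.06,0,0],[0,0,0]],"spin":[0,0,0,0]}'
python3 - <<'E'
from bench import *; from h import *
for n in ["wrist","scene"]:
    s=snapshot(n)
    if n=="scene":
        b=blob(s,(309,204),*COL["red"],R=12); print(b[0],plane(s,b[0],.161))
    else:
        b=blob(s,(326,290),*COL["red"],R=30); print(b[0],fplane(s,b[0],.161))
o=get_obs();print(o["force"],o["tcp_pos"])
E
```

```text
time_s: 5.4
tcp_pos: [0.5741, 0.0558, 0.1607]
tool_rot: [[0.992, -0.0, -0.127], [0.127, 0.0, 0.992], [-0.0, -1.0, 0.0]]
force: [-1.0, 0.4, -0.1]
opening: -0.0003
[324.88512696 286.06408706] [0.59573942 0.056917   0.161     ]
[307.1  205.95] [0.59465273 0.0579852  0.161     ]
[-0.82474363 -0.50839565 -0.7980887 ] [0.57400854 0.05579247 0.1608903 ]
```

```bash
python3 -m pendant '{"linear":[[0.05,0,0],[0,0,0],[-0.2,0,0],[-0.4,0,0],[0,-0.5,0],[0,-1,0],[0,0,0]],"spin":[0,0,0,0,0,0,0]}'
python3 - <<'E'
from bench import *; from h import *
for n in ["wrist","scene"]:
    s=snapshot(n);np.savez(f"pics/{n}4.npz",**s)
    if n=="scene":
        b=blob(s,(309,204),*COL["red"],R=12); print(b[0],plane(s,b[0],.161))
    else:
        cv2.imwrite("pics/wrist4.png",s["img"][:,:,::-1])
E
python3 to.py .5225 -.030 .19
```

```text
time_s: 6.2
tcp_pos: [0.549, 0.0532, 0.2428]
tool_rot: [[0.992, 0.011, -0.127], [0.127, 0.001, 0.992], [0.011, -1.0, -0.001]]
force: [0.9, 1.0, 0.6]
opening: -0.0002
[306.5 206.5] [0.59772123 0.05855797 0.161     ]
tool shift units [-0.701  0.95  -1.573] yaw 0.1271357518506172 yaw err->spin units 0.008134223451817331 tip 0.011 t 6.3
```

View pics/wrist4.png

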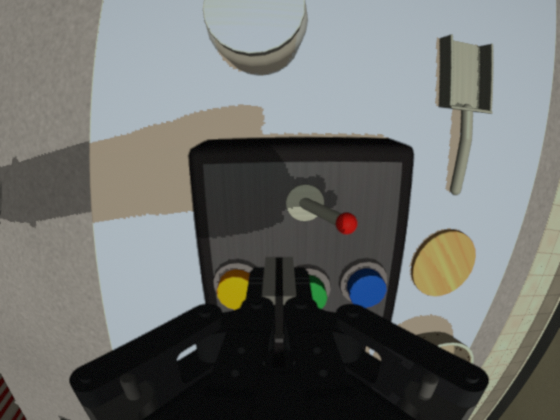

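The switch now leans away from the robot (ball at 347,223), about 0.9 on the scale. Next, above the amber key.

```bash
python3 -m pendant '{"linear":[[-0.35,0,-0.8],[-0.35,0,-0.8],[0,0.5,0],[0,0.5,0],[0,0.4,0],[0,0,0],[0,0,0]],"spin":[0,0,0,0,0,0,0]}'
python3 to.py .5225 -.030 .145
python3 - <<'E'
from bench import *; from h import *
for n in ["scene","top"]:
    s=snapshot(n); im=s["img"][:,:,::-1]
    im=im[140:260,230:390] if n=="scene" else im[190:280,220:340]
    cv2.imwrite(f"pics/{n}5.png",cv2.resize(im,(720,540),interpolation=cv2.INTER_CUBIC))
print(get_obs()["force"])
E
```

```text
time_s: 7.0
tcp_pos: [0.5214, -0.0314, 0.1655]
tool_rot: [[0.992, -0.001, -0.127], [0.127, 0.0, 0.992], [-0.001, -1.0, 0.001]]
force: [-0.1, 0.2, -0.2]
opening: -0.0
tool shift units [0.026 0.41  0.025] yaw 0.127355426058459 yaw err->spin units 0.009707524073969196 tip 0.011 t 7.0
[0.48154562 0.4183108  0.35765129]
```

View pics/scene5.png

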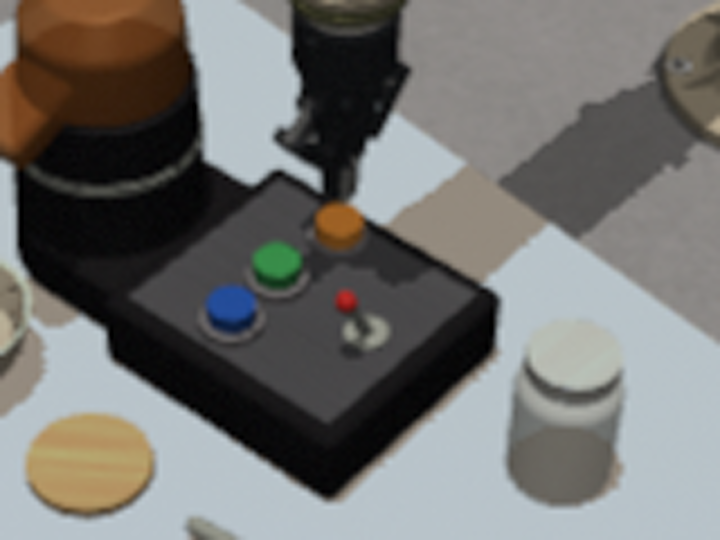

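```bash
python3 -m pendant '{"linear":[[0.02,0.2,0.03],[0,0.18,0],[0,0.06,0],[0,0.04,0],[0,0,0]],"spin":[0,0,0,0,0]}'
python3 -m pendant '{"linear":[[0,0.03,0],[0,0,0]],"spin":[0,0]}'
python3 -m pendant '{"linear":[[0,0.02,0],[0,0,0]],"spin":[0,0]}'
```

```text
time_s: 7.6
tcp_pos: [0.5225, -0.0299, 0.1415]
tool_rot: [[0.992, -0.001, -0.127], [0.127, 0.0, 0.992], [-0.001, -1.0, 0.0]]
force: [1.0, 0.3, 0.8]
opening: 0.0
time_s: 7.8
tcp_pos: [0.5228, -0.0299, 0.1403]
tool_rot: [[0.992, 0.0, -0.127], [0.127, 0.0, 0.992], [0.0, -1.0, 0.0]]
force: [-1.0, -0.3, -0.7]
opening: 0.0001
time_s: 8.0
tcp_pos: [0.5228, -0.03, 0.1394]
tool_rot: [[0.992, 0.0, -0.127], [0.127, -0.0, 0.992], [0.0, -1.0, -0.0]]
force: [0.4, -0.2, 1.6]
opening: 0.0
```

```bash
python3 -m pendant '{"linear":[[0,0.02,0],[0,0.02,0],[0,0,0],[0,0,0]],"spin":[0,0,0,0]}'
python3 - <<'E'
from bench import *; from h import *
f=[]
for n in ["scene","wrist","scene"]:
    s=snapshot(n); f.append(get_obs()["force"]); im=s["img"][:,:,::-1]
    if n=="scene": cv2.imwrite(f"pics/{n}6.png",cv2.resize(im[150:240,250:370],(720,540),interpolation=cv2.INTER_CUBIC))
print(np.mean(f,0),get_obs()["tcp_pos"])
E
```

```text
time_s: 8.4
tcp_pos: [0.5228, -0.0299, 0.1372]
tool_rot: [[0.992, 0.0, -0.127], [0.127, 0.0, 0.992], [0.0, -1.0, 0.0]]
force: [0.8, -0.1, 0.4]
opening: -0.0002
[0.40333868 0.36087921 0.12100971] [ 0.52269528 -0.02989165  0.13722249]
```

View pics/scene6.png

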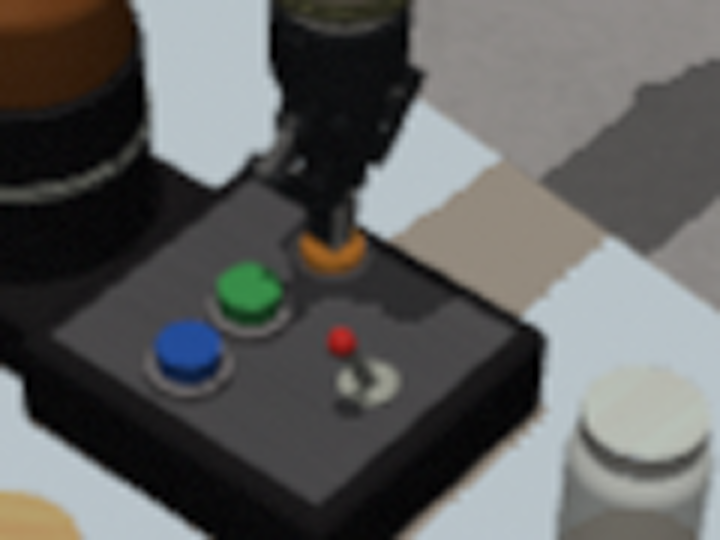

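```bash
python3 -m pendant '{"linear":[[0,0.02,0]],"spin":[0]}'
python3 -m pendant '{"linear":[[0,0.01,0]],"spin":[0]}'
python3 -m pendant '{"linear":[[0,0,0]],"spin":[0]}'
```

```text
time_s: 8.65
tcp_pos: [0.5227, -0.0299, 0.1364]
tool_rot: [[0.992, -0.0, -0.127], [0.127, 0.0, 0.992], [-0.0, -1.0, 0.0]]
force: [-1.0, -0.2, 2.7]
opening: -0.0
time_s: 8.75
tcp_pos: [0.5227, -0.0299, 0.1358]
tool_rot: [[0.992, 0.0, -0.127], [0.127, 0.0, 0.992], [0.0, -1.0, 0.0]]
force: [-0.3, -1.4, 1.9]
opening: 0.0
time_s: 8.85
tcp_pos: [0.5227, -0.0299, 0.1358]
tool_rot: [[0.992, -0.0, -0.127], [0.127, 0.0, 0.992], [0.0, -1.0, 0.0]]
force: [-0.8, 0.2, 1.7]
opening: -0.0
```

```bash
python3 -m pendant '{"linear":[[0,-0.3,0],[0,-0.8,0],[0,-1,0],[-1,0,0.0],[-0.6,0,0],[0,0,0]],"spin":[0,0,0,0,0,0]}'
python3 - <<'E'
from bench import *; from h import *
for n in ["scene","wrist"]:
    s=snapshot(n);np.savez(f"pics/{n}7.npz",**s); im=s["img"][:,:,::-1]
    if n=="scene": im=cv2.resize(im[165:240,260:360],(720,540),interpolation=cv2.INTER_CUBIC)
    else: im=cv2.resize(im[150:350,200:466],(798,600),interpolation=cv2.INTER_CUBIC)
    cv2.imwrite(f"pics/{n}7.png",im)
E
```

```text
time_s: 9.45
tcp_pos: [0.4408, -0.0408, 0.2411]
tool_rot: [[0.992, -0.0, -0.125], [0.125, -0.002, 0.992], [-0.001, -1.0, -0.002]]
force: [-0.4, 0.4, -0.8]
opening: -0.0
```

View pics/scene7.png

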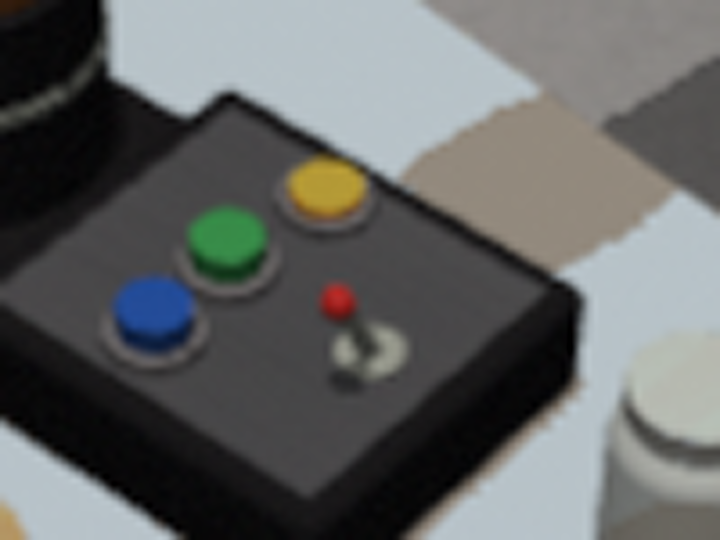

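View pics/wrist7.png

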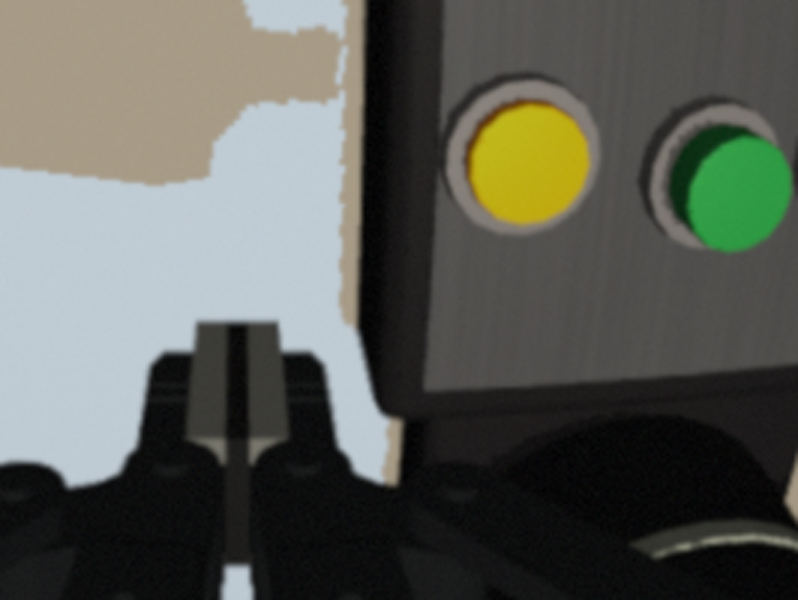

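Amber now sits clearly lower than green: cap offset about 10 px against 21 px in the wrist crop. I'll put a number on its travel from the scene view shift.

```bash
python3 - <<'E'
from h import *
a=load("pics/scene0.npz");b=load("pics/scene7.npz");w=load("pics/wrist7.npz")
for k,c in (("amber",(304,190)),("green",(291,198)),("blue",(281,208))):
    A=blob(a,c,*COL[k],R=12);B=blob(b,c,*COL[k],R=12);print(k,A[0],A[1],B[0],B[1])
print(proj(a,(.5225,-.03,.134)),proj(a,(.5225,-.03,.125)))
for k,c in (("amber",(376,205)),("green",(445,213))):
    B=blob(w,c,*COL[k],R=32); print(k,B[0],B[1],[(z,fplane(w,B[0],z)[:2].round(4)) for z in (.134,.128,.125)])
b=blob(b,(307,206),*COL["red"],R=12);print(b[0],plane(a,b[0],.161))
E
python3 to.py .586 -.0275 .24
```

```text
amber [304.85074627 188.6119403 ] [300 185  11   8  67] [305.  190.5] [300 187  11   8  70]
green [290.94805195 197.55844156] [286 194  11   9  77] [290.98701299 197.66233766] [286 194  11   9  77]
blue [280.90217391 207.77173913] [276 203  11  11  92] [280.97826087 207.76086957] [276 203  11  11  92]
[305.00529931 187.53310654] [304.92934997 189.5018559 ]
amber [375.66078281 203.90943975] [ 356  184   41   41 1303] [(0.134, array([ 0.5178, -0.0261])), (0.128, array([ 0.52  , -0.0277])), (0.125, array([ 0.5211, -0.0286]))]
green [445.78715596 214.01926606] [ 428  194   36   40 1090] [(0.134, array([ 0.5845, -0.0265])), (0.128, array([ 0.5883, -0.0282])), (0.125, array([ 0.5902, -0.029 ]))]
[306.5 206.5] [0.59772123 0.05855797 0.161     ]
tool shift units [ 2.865  0.025 -0.105] yaw 0.1263698413649826 yaw err->spin units 0.002648793662857624 tip 0.011 t 9.55
```

Amber travel is about 8.6 mm, in. Green and blue have not moved, and the toggle is about 0.9. On to green.

```bash
python3 -m pendant '{"linear":[[0.9,0,0],[0.9,0,0],[0.9,0,-0.05],[0.165,0,-0.05],[0,0.6,0],[0,0.6,0],[0,0.3,0],[0,0,0],[0,0,0]],"spin":[0,0,0,0,0,0,0,0,0]}'
python3 to.py .586 -.0275 .1358
```

```text
time_s: 10.45
tcp_pos: [0.5866, -0.0267, 0.1666]
tool_rot: [[0.992, 0.001, -0.127], [0.127, 0.0, 0.992], [0.001, -1.0, 0.0]]
force: [0.3, 0.5, 0.8]
opening: 0.0003
tool shift units [-0.014  0.616 -0.015] yaw 0.1272573428266662 yaw err->spin units 0.009005054671127801 tip 0.011 t 10.45
```

```bash
python3 -m pendant '{"linear":[[0,0.2,0],[0,0.18,0],[0,0.06,0],[0,0.06,0],[0,0.04,0],[0,0.04,0],[0,0.03,0],[0,0,0],[0,0,0]],"spin":[0,0,0,0,0,0,0,0,0]}'
python3 - <<'E'
from bench import *; from h import *
s=snapshot("scene"); im=cv2.resize(s["img"][165:240,260:360,::-1],(720,540),interpolation=cv2.INTER_CUBIC); cv2.imwrite("pics/scene8.png",im)
print(get_obs()["force"],get_obs()["tcp_pos"])
E
```

```text
time_s: 11.35
tcp_pos: [0.5861, -0.0269, 0.1355]
tool_rot: [[0.992, 0.0, -0.127], [0.127, -0.0, 0.992], [0.0, -1.0, -0.0]]
force: [-2.0, -1.1, 2.7]
opening: 0.0001
[-1.72116774 -1.31199096  2.71693433] [ 0.58616717 -0.02688787  0.13550853]
```

View pics/scene8.png

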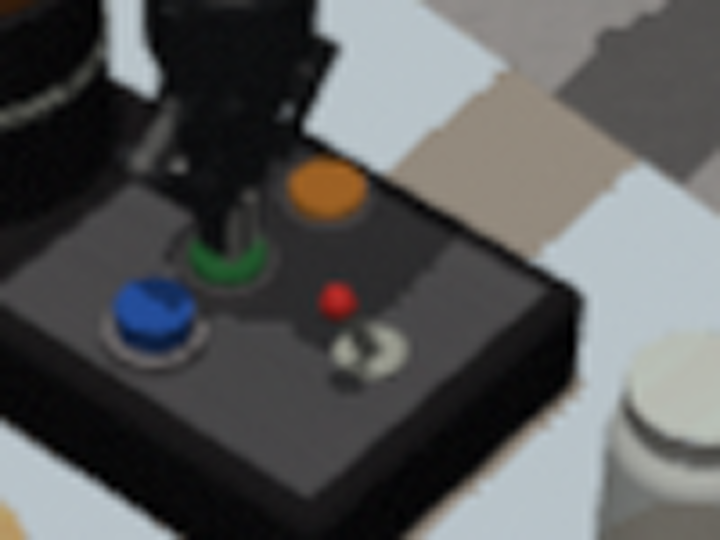

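The green key is down, with 2.7 N on the tool, consistent with its spring near full travel. Releasing and backing off.

```bash
python3 -m pendant '{"linear":[[0,-0.3,0],[0,-0.8,0],[0,-1,0],[-1,-0.5,0],[-1,0,0],[-0.8,0,0],[0,0,0],[0,0,0],[0,0,0]],"spin":[0,0,0,0,0,0,0,0,0]}'
python3 - <<'E'
from bench import *; from h import *
a=load("pics/scene0.npz");t0=load("pics/top0.npz"); s=snapshot("scene"); t=snapshot("top")
for k,c in (("amber",(304,190)),("green",(291,198)),("blue",(281,208)),("red",(307,206))):
    A=blob(a,c,*COL[k],R=12);B=blob(s,c,*COL[k],R=12);print(k,A[0].round(2),B[0].round(2), A[1][4],B[1][4])
print(plane(s,B[0],.161))
im=cv2.resize(s["img"][165:300,190:370,::-1],(720,540),interpolation=cv2.INTER_CUBIC); cv2.imwrite("pics/scene9.png",im)
for nm,x0,y0,w,h in (("bowl",305,150,28,40),("coaster",268,162,34,36),("scoop",200,172,64,34),("jar",198,235,36,34)):
    p=cv2.cvtColor(t0["img"][y0:y0+h,x0:x0+w],cv2.COLOR_RGB2GRAY).astype(np.float32);q=cv2.cvtColor(t["img"][y0:y0+h,x0:x0+w],cv2.COLOR_RGB2GRAY).astype(np.float32)
    print(nm,cv2.phaseCorrelate(p,q))
E
```

```text
time_s: 12.3
tcp_pos: [0.4534, -0.0436, 0.2635]
tool_rot: [[0.992, 0.002, -0.127], [0.127, 0.0, 0.992], [0.002, -1.0, -0.0]]
force: [0.2, 0.8, -0.4]
opening: 0.0001
amber [304.85 188.61] [305.07 190.48] 67 69
green [290.95 197.56] [290.99 197.61] 77 76
blue [280.9  207.77] [280.98 207.76] 92 92
red [315.29 199.  ] [306.5 206.5] 7 16
[0.59772123 0.05855797 0.161     ]
bowl ((0.023241029293416204, -0.0037885079325192805), 1.0059147334098817)
coaster ((-0.13243857886388355, 0.14227943023487555), 0.8281978641027286)
scoop ((-0.023048304323829427, 0.014937698116650466), 0.9724387663106123)
jar ((0.08257131843998877, -0.03949124235632695), 0.9826207389066248)
```

View pics/scene9.png

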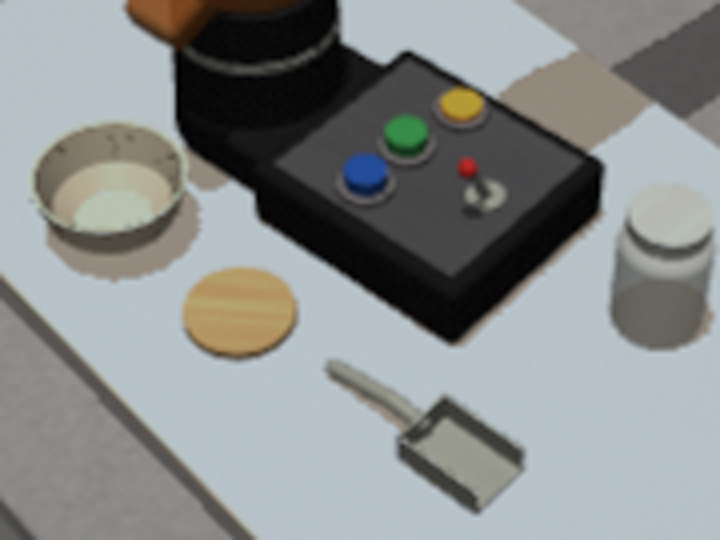

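The final view shows the toggle on, amber in, green and blue up, and the loose things unmoved. Handing in.

```bash
python3 -c "
from bench import *
print(close_job())"
```

```text
the job is handed in; nothing more can be done
None
```

The batch is started and the job is handed in, at about 12.4 s on the robot's clock; the hand-in gives no verdict. With the fingers shut, I pushed the toggle away from the robot, pressed the amber key in, then tapped the green key and let it spring back, in that order.

Last checks, from the camera images and the force readings between moves:
- **Toggle:** on, at about 0.9 rad by the ball's position.
- **Amber key:** about 8.6 mm in, and it stayed there after I backed off.
- **Green key:** about 9 mm down during the tap by tool position, with 2.7 N on the tool. Afterwards it was back up, within 0.1 px of its starting image position.
- **Blue key:** its image position did not change, so it was not pressed.
- **Bowl, jar, scoop and coaster:** none shifted by more than 0.2 px in the top view, which is under 1 mm.
- **Forces:** no reading passed about 3.5 N, and the arm was clear of everything at the end.

No check failed. The only disagreement was that tool height suggested 9.2 mm of amber travel against 8.6 mm from the image, both well past the 6 mm needed.

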